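Fit a finished resonator to the filter and preset its tuning cap

TASK

Slide the bench vise's jaw open, lift the finished aluminium resonator can out and set it down, without dropping it, fully home in the empty pocket of the grey filter base. Then screw its knurled brass tuning cap down clockwise until it bottoms out, back it off a quarter turn, and finish while holding the cap steady there, so that I can lock it. Leave the jaw open, do not turn the cap of the can already fitted, and do not disturb the other things on the bench.

Things in the scene. Friction and masses are not known exactly. Their poses are not given: they have to be found in the camera images.
- vise: Blue bench vise, fixed, 200 mm long with its knob, 130 mm wide. Origin on the bench under the middle of its jaw opening; x points from pull knob to fixed jaw, z up. The can stands on the bed, 18 mm above the bench; sliding jaw on its -x side, jaw tops 50 mm high, 90 mm wide in y. A bridge (50 mm high, small red trigger to 67 mm at its -y end) spans x -102 to -118 mm; the knob is just beyond it.
- vise_jaw (a joint): Slide of the jaw, m: 0 closed on the can, 0.035 fully open. Its half-nut is released, so jaw, screw and knob slide as one in the vise's -x direction with a straight level pull of about 5 to 10 N, and stay where left. No turning.
- jaw_knob (a point): Centre of the dark steel round pull knob at the outer end of the vise screw: 30 mm diameter, 26 mm long, axis level along the vise's x, 34 mm above the bench, free on both sides and above; it moves with the jaw.
- resonator: The finished resonator, loose: milled aluminium can 48 x 48 x 60 mm, 0.28 to 0.46 kg. Origin at the centre of its underside, z up, x and y square to its sides; the same after each quarter turn but for a red mark on the lid at +x. On the lid: a steel shoulder 32 mm diameter, 6 mm high, then the tuning cap. It may be lifted by its cap. It starts square with the vise.
- resonator_center (a point): Centre of the resonator can, 30 mm above its underside.
- tuning_cap: The knurled brass tuning cap on top of the resonator: 34 mm diameter, 30 mm high, about 0.06 kg, dark disc and white radial line on its top. Origin at the centre of its lower rim, 66 mm above the can's underside when bottomed; its x points along the white line.
- cap_center (a point): Centre of the tuning cap, on its axis, 15 mm below its top and 81 mm above the can's underside when bottomed. The cap's side is free all round; the can's lid lies 21 mm below this point when bottomed.
- cap_turn (a joint): Turn of the tuning cap on its right-hand thread relative to the can, rad: 0 bottomed on the steel shoulder (a hard stop), growing as it is unscrewed (anticlockwise from above). It starts 1.9 to 3.2 open, already on its thread. A quarter turn is 1.57. It rises 4 mm a turn. Turning takes about 0.06 N m; it stays where left.
- filter_base: Grey filter base, fixed, 84 (x) x 200 (y) x 20 (z) mm, with two square pockets 52 x 52 mm, 14 mm deep, centred 50 mm either side of its middle along y. Origin at the centre of its underside on the bench, z up. The +y pocket is empty; the -y one holds an identical can, its cap (top 103 mm above the bench) with a red line, 100 mm from the empty pocket's centre.
- pocket (a point): Centre of the floor of the empty pocket, 6 mm above the bench and 14 mm below the pocket's rim. The pocket's sides are parallel to the filter base's x and y; it clears the can by 2 mm on each side and keeps it from turning more than about 5 degrees either way.
- set_cap_mark (a point): Outer end of the red line on top of the brass cap of the can already fitted, 15 mm from that cap's axis. That cap is set: leave it alone.
- screwdriver: Blue-handled screwdriver lying on the bench, 170 mm. Bystander. Origin on its underside.
- driver_yellow: Yellow-handled screwdriver lying on the bench, 200 mm. Bystander.
- pliers: Green-handled pliers lying flat, 170 mm. Bystander.
- multimeter: Yellow and black multimeter lying flat, 170 x 84 x 36 mm. Bystander.
- solder_reel: White reel standing on its flange, 52 mm diameter, 36 mm high, between vise and filter base. Bystander.
- lacquer: Small green bottle with black cap, 24 mm diameter, 55 mm high, between vise and filter base. Bystander.
- tape_roll: Black roll of tape lying flat, 68 mm diameter, 19 mm high. Bystander.
Things that resemble listed ones, but are neither listed nor needed, are in the scene too. There is more than one size of the vise; the job needs the larger. What is shaped like the resonator but blue is not meant.

How it is judged:
By the outcome, as a careful person would: the job done as asked, in the order asked, and still so for the second after the job is handed in, while the arm keeps its last pose, push and grip.
It also fails if it takes over 72 s, if anything falls off the work surface, if the arm or the gripper's body presses on something with over 40 N, if the wrist force passes 120 N, or if a joint passes its speed limit or range.

ROBOT

A 6-joint arm with a two-finger parallel gripper is mounted at the origin on the work surface. World frame = base frame: x ahead of the robot, y to its left, z up, the work surface at z = 0. Lengths are in m, angles in rad, forces in N, time in s.
With the tool pointing down it reaches from about 0.275 to 0.725 m from the base axis. Payload 15.9 kg.
Tool frame: the origin (TCP) lies midway between the tips of the shut fingers; the grasp point (between the pads) lies 19 mm behind it (r.tcp_to_grasp is the distance from the TCP to the grasp point, in m); z points along the fingers, y is the line along which they close (so a half turn about z gives the same grasp; the last joint's range is limited). The gripper opens to 85 mm and grips with 20 to 120 N. Pads are 22 mm wide; open, the fingers measure 114 mm over their backs; the gripper's body (76 mm by 85 mm) begins 54 mm behind the grasp point. The pads swing forward as they close: fully open they stand 13 mm farther back than shut.
Start: joints at [1.275, 0.213, -0.034, 1.323, 0, 1.571], TCP at [0.146, 0.478, 0.231] pointing down, gripper open.
Joint ranges: [-2.98, 2.98], [-0.74, 1.72], [-1.14, 1.35], [-2.1, 2.04], [-1.57, 1.44], [-3.14, 3.14]. Speed limits (rad/s): [1.89, 1.89, 2.39, 2.57, 3.14, 3.14].

INTERFACE

Orientations are given as a unit quaternion [x, y, z, w].
In Python, from cell import get_obs, cams, r gives the robot as it stands. The module is installed in compiled form; this text tells all that it offers.
- The arm moves only by the shell command python3 -m inch 'ROWS' [OPENING] [FORCE]. ROWS is JSON, a list of rows, each a list of 4 numbers: the shift along the tool's x, y, z in m, then the turn about the tool's z in degrees. A call has 1 to 12 rows; each row shifts and turns the commanded pose from where the row before left it, along the tool's axes as they then stand; what a row does not reach is not made up. A row lasts 1/10 s, in which the tool goes at most 50 mm and 8.59 degrees, less where a joint would pass 70% of its speed; a pose out of reach is approached as far as the arm can. A call with a gripper value outside its range is refused whole. OPENING is the opening, from -1 (shut) to 1 (fully open), set as the call begins (- or left out, the last holds). The fingers move at their own pace and stop on an object; FORCE is the grip in N (left out, the last holds). Time passes only in rows, so rows that do not move let the fingers close. It gives the time, the measured TCP pose, the force, the opening and the grip force at its end, in the units of the state.
- get_obs(): the state, without advancing time (a new reading comes with each control period).
- cams.grab_frame(name): name is "scene" or "top" or "wrist"; returns a dict with "image" (400x640x3 uint8, red, green, blue), "fov_y" (degrees; the focal length in pixels is half the picture's height over the tangent of half this angle, whatever the lens; pixels are square), "cx", "cy" (the principal point, pixels), "origin" and "orientation" of the camera in the world; the wrist camera has in their place "hand_eye" (4x4, takes a point from camera to tool coordinates, whose origin is the TCP and whose axes are the flange's). Camera axes: x right, y up, looking along -z (the intrinsics and any distortion apply to the point x, -y, -z); pixel columns grow to the right and rows downward; lengths in m; the calibration is good to about 2 mm. The wrist camera is an equidistant fisheye: a pixel r from the principal point sees the ray r / f radians off the axis. A picture is of the moment at which its call begins: read the wrist's pose just before it. There is no depth.
- r.sign_off(): hands the job in; it is judged then, once.
The state is a dict: "time_s": time; "joint_pos": joint angles; "qvel": joint speeds; "joint_efforts": joint torques, N m; "eef_pos": TCP position; "tcp_rot": TCP orientation; "wrist_force": force on the tool from outside, world axes, zero at the start; "ft_torque": the same for the moment, N m; "width": finger opening in m; "grip_force": force on a finger pad.
Only numpy, scipy, OpenCV 4.12 (cv2) and the standard library are available. Lean on these libraries where they do the work, as an engineer would, in place of code of your own. Each camera call takes 0.05 s, during which the arm holds its last target. There are 200 camera calls.

## Working session

There is one attempt and no reset: what is moved stays moved. The work goes in short steps, Python scripts to look and compute and a shell command to move; the robot and the scene stay as the last step left them, time stands still between calls to the robot, and variables do not carry over. Pictures are saved under pics/ and viewed, at most 10 in all, crops included, and the job is handed in when it is done.

```bash
mkdir -p pics
cat > h.py <<'E'
import numpy as np, cv2
from scipy.spatial.transform import Rotation as R
from cell import get_obs, cams, r
def grab(n):
    o=get_obs(); f=cams.grab_frame(n); f['obs']=o; f['name']=n
    return f
def cam(f):
    fl=200/np.tan(np.radians(f['fov_y'])/2)
    if f['name']=='wrist':
        o=f['obs']; T=np.eye(4); T[:3,:3]=R.from_quat(o['tcp_rot']).as_matrix(); T[:3,3]=o['eef_pos']
        M=T@np.array(f['hand_eye']); return fl,M[:3,3],M[:3,:3]
    q=np.array(f['orientation']); m=R.from_quat(q).as_matrix() if q.size==4 else q.reshape(3,3)
    return fl,np.array(f['origin']),m
def ray(f,u,v):
    fl,o,m=cam(f); x,y=u-f['cx'],v-f['cy']
    if f['name']=='wrist':
        rr=np.hypot(x,y); t=rr/fl; s=np.sin(t)/max(rr,1e-9); d=np.array([x*s,-y*s,-np.cos(t)])
    else: d=np.array([x/fl,-y/fl,-1])
    return o,m@d
def onz(f,u,v,z):
    o,d=ray(f,u,v); return o+d*(z-o[2])/d[2]
def proj(f,p):
    fl,o,m=cam(f); c=m.T@(np.array(p)-o); x,y,z=c[0],-c[1],-c[2]
    if f['name']=='wrist':
        h=np.hypot(x,y); k=fl*np.arctan2(h,z)/max(h,1e-9)
    else: k=fl/z
    return f['cx']+k*x,f['cy']+k*y
def save(f,n,crop=None,s=1):
    im=f['image'][:,:,::-1]
    if crop: a,b,c,d=crop; im=im[b:d,a:c]
    cv2.imwrite('pics/'+n,cv2.resize(im,None,fx=s,fy=s,interpolation=cv2.INTER_CUBIC))
E
python3 - <<'E'
from h import *
import pickle
for n in('top','scene'):
    f=grab(n); save(f,n+'0.png',None,1.25); pickle.dump(f,open(n+'0.pkl','wb')); print({k:v for k,v in f.items() if k not in('image','obs')})
print(get_obs())
E
```

```text
{'fov_y': 50.138085341071104, 'cx': 324.8015887075998, 'cy': 203.81427656392884, 'origin': array([ 0.40387092, -0.00265478,  1.26394534]), 'orientation': array([-0.04741477,  0.05282138,  0.70867937, -0.70195106]), 'name': 'top'}
{'fov_y': 43.260906118180294, 'cx': 324.2615333784186, 'cy': 201.94727974235425, 'origin': array([1.48433564, 0.01097034, 1.18595649]), 'orientation': array([0.22995408, 0.24640258, 0.66822712, 0.66323405]), 'name': 'scene'}
{'time_s': 0.1, 'joint_pos': array([ 1.27502346e+00,  2.13321159e-01, -3.49714216e-02,  1.32351246e+00,
        2.05108783e-05,  1.57078269e+00]), 'qvel': array([ 0.00012326, -0.0007621 ,  0.00116574,  0.00029997,  0.00158667,
       -0.00069915]), 'joint_efforts': array([-1.58454990e-03, -6.87243676e+01,  4.87807202e+01,  1.20915624e-02,
        1.43136566e-05, -3.58669331e-05]), 'eef_pos': array([0.14564482, 0.47799966, 0.23086844]), 'tcp_rot': array([ 1.47341208e-01,  9.89085595e-01, -4.97342637e-04, -8.44632450e-05]), 'wrist_force': array([ 0.49762062, -0.05640344,  0.63053351]), 'ft_torque': array([-0.017107  ,  0.00887837,  0.0034613 ]), 'grip_force': 0.0, 'width': 0.08561499481963022}
```

View pics/top0.png

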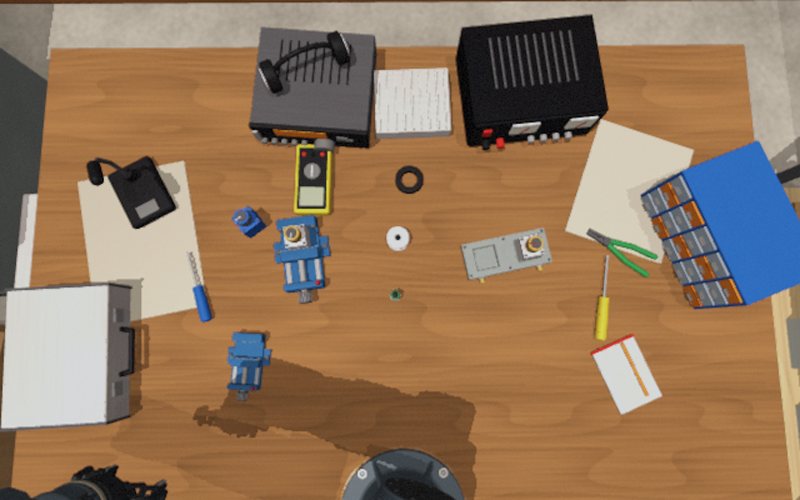

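View pics/scene0.png

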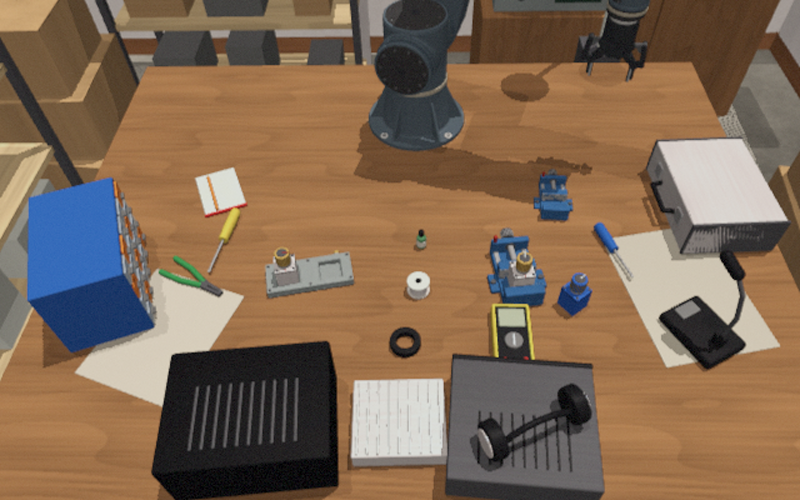

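The top picture shows the larger vise at (302,258), with the brass-capped can in it at (294,234). A smaller vise is at (248,362), and a blue look-alike can is at (247,221). The grey base is at (507,253), with its empty pocket at (487,257) and the fitted can at (532,245). The scene picture agrees. I'll enlarge the large vise and the base, and measure both.

Run:
```python
from h import *
import pickle
f=pickle.load(open('top0.pkl','rb')); g=pickle.load(open('scene0.pkl','rb'))
im=f['image'][:,:,::-1]
a=cv2.resize(im[165:250,205:275],None,fx=5.5,fy=5.5,interpolation=cv2.INTER_CUBIC)
b=cv2.resize(im[170:250,362:448],None,fx=4.8,fy=4.8,interpolation=cv2.INTER_CUBIC)
h=max(a.shape[0],b.shape[0])
p=lambda x:cv2.copyMakeBorder(x,0,h-x.shape[0],0,0,cv2.BORDER_CONSTANT)
cv2.imwrite('pics/crop.png',np.hstack([p(a),p(b)])[:600,:800])
# blue components
hsv=cv2.cvtColor(f['image'],cv2.COLOR_RGB2HSV)
m=cv2.inRange(hsv,(98,110,50),(120,255,255))
m=cv2.morphologyEx(m,cv2.MORPH_CLOSE,np.ones((3,3)))
for c in cv2.findContours(m,0,1)[0]:
    if cv2.contourArea(c)>120:
        r_=cv2.minAreaRect(c); print('blue',r_,onz(f,*r_[0],.05)[:2])
m=cv2.inRange(hsv,(0,0,110),(179,35,190)); m[:,:350]=0;m[:,450:]=0;m[:165]=0;m[250:]=0
for c in cv2.findContours(m,0,1)[0]:
    if cv2.contourArea(c)>300:
        bx=cv2.boxPoints(cv2.minAreaRect(c)); w=np.array([onz(f,*q,.02)[:2] for q in bx]); print('base',bx,w,w.mean(0),np.linalg.norm(np.diff(w,axis=0),axis=1))
```

```text
blue ((198.74903869628906, 289.01556396484375), (33.43476486206055, 45.09950637817383), 3.5763344764709473) [0.34086685 0.3403887 ]
blue ((161.27308654785156, 242.33462524414062), (28.855205535888672, 8.595168113708496), 74.74488067626953) [0.47150638 0.45010291]
blue ((241.4672393798828, 202.50436401367188), (58.482444763183594, 43.217533111572266), 82.40535736083984) [0.58317102 0.22591839]
blue ((198.0800323486328, 176.44000244140625), (23.200000762939453, 17.600000381469727), 53.13010025024414) [0.66040167 0.35240365]
blue ((584.9098510742188, 184.74542236328125), (120.59226989746094, 106.35848236083984), 65.1576156616211) [ 0.62624354 -0.7674442 ]
base [[368.47604 195.53705]
 [434.77267 181.43137]
 [440.83157 209.9082 ]
 [374.53494 224.01389]] [[ 0.6049991  -0.1421416 ]
 [ 0.64562741 -0.33999391]
 [ 0.56033322 -0.35387269]
 [ 0.52057724 -0.15779237]] [ 0.58288424 -0.24845014] [0.20198068 0.08641596 0.20007006]
```

View pics/crop.png

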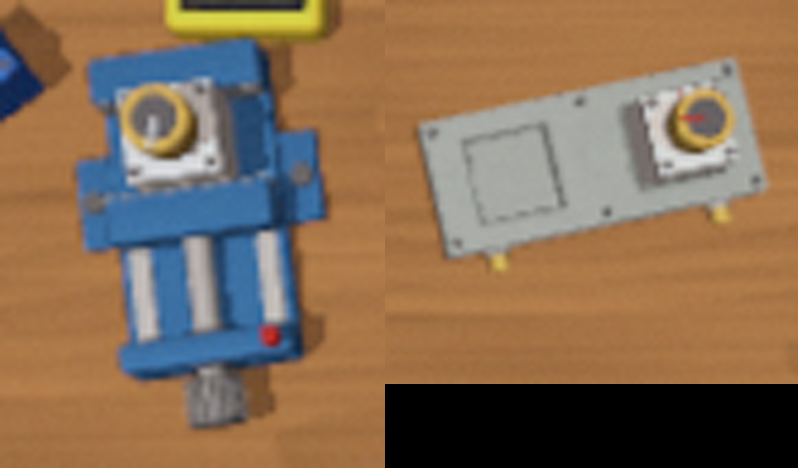

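The crop confirms it. The left vise has both jaws, red trigger at (270,335), knob at (217,397) and the can with its white line, cap top at (158,118). In the base, the empty pocket is at (512,173) and the fitted cap with its red line at (703,118). I'll convert these to positions.

Run:
```python
from h import *
import pickle
f=pickle.load(open('top0.pkl','rb'))
P=lambda u,v:(205+u/5.5,165+v/5.5)
k=onz(f,*P(217,395),.045); c=onz(f,*P(158,118),.116)
print('knob',k,np.hypot(*k[:2]),'cap',c)
e=[onz(f,*P(*q),.05)[:2] for q in((90,62),(262,40),(108,245),(272,222),(122,377),(300,358))]
for a,b in((0,1),(2,3),(4,5)):
    d=e[b]-e[a]; print('len',np.linalg.norm(d),'yaw of -y edge -> vise yaw',np.degrees(np.arctan2(d[1],d[0]))+90)
d=c-k; print('dist',np.hypot(*d[:2]),'yaw',np.degrees(np.arctan2(d[1],d[0])))
Q=lambda u,v:(362+(u-385)/4.8,170+v/4.8)
print('pocket',onz(f,*Q(512,173),.02),'set cap',onz(f,*Q(703,118),.104))
o=get_obs(); m=R.from_quat(o['tcp_rot']).as_matrix(); print('tool x yaw',np.degrees(np.arctan2(m[1,0],m[0,0])),m.round(3))
n=m.T@(k-o['eef_pos']); print('shift to knob in tool axes',n)
w=grab('wrist'); print(w['hand_eye'],w['fov_y'])
```

```text
knob [0.48516116 0.21664715 0.045     ] 0.5313354319661211 cap [0.61780378 0.23531847 0.116     ]
len 0.09077479994238355 yaw of -y edge -> vise yaw 6.982222339237481
len 0.08570886416736344 yaw of -y edge -> vise yaw 7.57397380406411
len 0.09198883782943845 yaw of -y edge -> vise yaw 5.578216157702101
dist 0.13395029825367985 yaw 8.012542220019887
pocket [ 0.5731983 -0.2001635  0.02     ] set cap [ 0.59261093 -0.29750673  0.104     ]
tool x yaw 163.0542433483733 [[-0.957  0.291 -0.   ]
 [ 0.291  0.957 -0.001]
 [ 0.    -0.001 -1.   ]]
shift to knob in tool axes [-0.40095416 -0.15085977  0.18601248]
[[ 2.93681878e-04  9.65101986e-01  2.61874149e-01  6.65333857e-02]
 [ 9.99999806e-01 -1.39437552e-04 -6.07583312e-04  2.41579382e-04]
 [-5.49864771e-04  2.61874276e-01 -9.65101840e-01 -1.42462488e-01]
 [ 0.00000000e+00  0.00000000e+00  0.00000000e+00  1.00000000e+00]] 65.70646984690485
```

```bash
python3 -m inch '[[-0.0445,-0.0168,0,0],[-0.0445,-0.0168,0,0],[-0.0445,-0.0168,0,0],[-0.0445,-0.0168,0,0],[-0.0445,-0.0168,0,0],[-0.0445,-0.0168,0,0],[-0.0445,-0.0168,0,0],[-0.0445,-0.0168,0,0],[-0.0445,-0.0168,0,0],[0,0,0.02,-8],[0,0,0.02,-8],[0,0,0.02,-8]]' 1
python3 -m inch '[[0,0,0,0],[0,0,0,0]]'
python3 - <<'E'
from h import *
import pickle
f=grab('wrist'); save(f,'w1.png',None,1.25); pickle.dump(f,open('w1.pkl','wb'))
o=get_obs(); m=R.from_quat(o['tcp_rot']).as_matrix(); print('tool x yaw',np.degrees(np.arctan2(m[1,0],m[0,0])),o['joint_pos'],o['eef_pos'])
print(proj(f,[.485,.217,.045]),proj(f,[.485,.217,.034]),proj(f,[.618,.235,.116]))
E
```

```text
time_s: 1.35
eef_pos: [0.4849, 0.2164, 0.1703]
tcp_rot: [-0.064, 0.998, -0.0, -0.0]
wrist_force: [0.4, 0.1, -0.7]
width: 0.0851
grip_force: 0.0
time_s: 1.55
eef_pos: [0.4846, 0.2168, 0.1716]
tcp_rot: [-0.059, 0.998, -0.0, -0.0]
wrist_force: [0.1, 0.6, -0.3]
width: 0.0855
grip_force: 0.0
tool x yaw -173.1693543334053 [ 4.20870231e-01  2.93917132e-01 -7.82407424e-02  1.19794728e+00
 -2.38205366e-05  3.01652905e-01] [0.48498655 0.21707986 0.17220808]
(np.float64(318.6908421348992), np.float64(191.39409110772914)) (np.float64(318.7079005742112), np.float64(188.5474002512657)) (np.float64(321.04705236858973), np.float64(361.5297471245991))
```

View pics/w1.png

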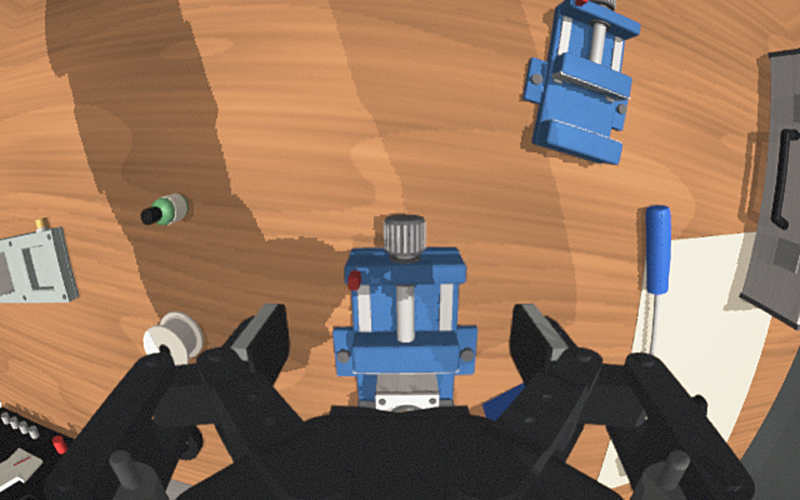

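The wrist picture shows the knob at (405,236), with both sides free. The bridge is at (405,263), the red trigger at (354,280), and the can under the gripper at (405,400).

Run:
```python
from h import *
import pickle
f=pickle.load(open('w1.pkl','rb'))
P=lambda u,v,z:onz(f,u/1.25,v/1.25,z)
k0=P(404,217,.04);k1=P(405,256,.046);print('knob ends',k0,k1,'w',P(385,237,.034),P(424,237,.034))
for a,b in(((347,254),(460,251)),((352,374),(460,371))):
    d=P(*a,.05)-P(*b,.05); print(np.degrees(np.arctan2(d[1],d[0]))+90,np.linalg.norm(d))
k=(P(385,237,.034)+P(424,237,.034))/2
m=R.from_quat(f['obs']['tcp_rot']).as_matrix(); print(m.T@(k-f['obs']['eef_pos']),k)
```

```text
knob ends [0.46936273 0.21921204 0.04      ] [0.49655839 0.22320617 0.046     ] w [0.48718119 0.20722165 0.034     ] [0.48371912 0.23607603 0.034     ]
8.401723060722091 0.0807700746089815
8.503065863438522 0.08769293864899391
[-0.00149753  0.00470157  0.137639  ] [0.48545016 0.22164884 0.034     ]
```

```bash
python3 -m inch '[[0.003,0.0045,0.02,-1.2],[0,0,0.03,0],[0,0,0.03,0],[0,0,0.03,0],[0,0,0.025,0],[0,0,0.015,0],[0,0,0.006,0],[0,0,0,0]]' 1
python3 -m inch '[[0,0,0,0],[0,0,0,0],[0,0,0,0],[0,0,0,0],[0,0,0,0],[0,0,0,0]]' -1 40
```

```text
time_s: 2.4
eef_pos: [0.4815, 0.2212, 0.0157]
tcp_rot: [-0.071, 0.997, 0.0, 0.0]
wrist_force: [0.6, 0.3, 0.3]
width: 0.0854
grip_force: 0.0
time_s: 3.0
eef_pos: [0.4817, 0.2205, 0.016]
tcp_rot: [-0.072, 0.997, -0.0, 0.001]
wrist_force: [-1.1, -6.5, 10.1]
width: 0.0293
grip_force: 38.7
```

```bash
python3 -m inch '[[0.002,0.0005,0,0],[0.004,0,0,0],[0.004,0,0,0],[0.004,0,0,0],[0.004,0,0,0],[0.004,0,0,0],[0.004,0,0,0],[0.004,0,0,0],[0.003,0,0,0],[0.002,0,0,0],[0.001,0,0,0],[0,0,0,0]]'
```

```text
time_s: 4.2
eef_pos: [0.447, 0.2159, 0.0161]
tcp_rot: [-0.072, 0.997, -0.001, 0.001]
wrist_force: [6.1, -6.3, 2.8]
width: 0.0288
grip_force: 39.7
```

```bash
python3 -m inch '[[0,0,0,0],[0,0,0,0],[0,0,0,0],[0,0,-0.01,0],[0,0,-0.03,0],[0,0,-0.04,0],[0,0,-0.04,0],[0,0,-0.04,0],[-0.03,0,-0.04,0],[-0.05,0,0,0],[-0.05,0,0,0],[0,0,0,0]]' 1
python3 -m inch '[[0,0,0,0],[0,0,0,0]]'
python3 - <<'E'
from h import *
import pickle
f=grab('wrist'); save(f,'w2.png',None,1.25); pickle.dump(f,open('w2.pkl','wb'))
print(f['obs']['eef_pos'],[proj(f,p) for p in([.618,.235,.116],[.6,.235,.05])])
E
```

```text
time_s: 5.4
eef_pos: [0.5785, 0.2353, 0.213]
tcp_rot: [-0.071, 0.997, -0.0, -0.001]
wrist_force: [-1.2, -0.5, -1.0]
width: 0.0852
grip_force: 0.0
time_s: 5.6
eef_pos: [0.5734, 0.2349, 0.2159]
tcp_rot: [-0.072, 0.997, 0.0, -0.0]
wrist_force: [-0.0, 1.6, 0.6]
width: 0.0854
grip_force: 0.0
[0.57339933 0.23490505 0.21585153] [(np.float64(311.11082388824195), np.float64(248.48911449683678)), (np.float64(315.0083309086111), np.float64(206.43770721593793))]
```

View pics/w2.png

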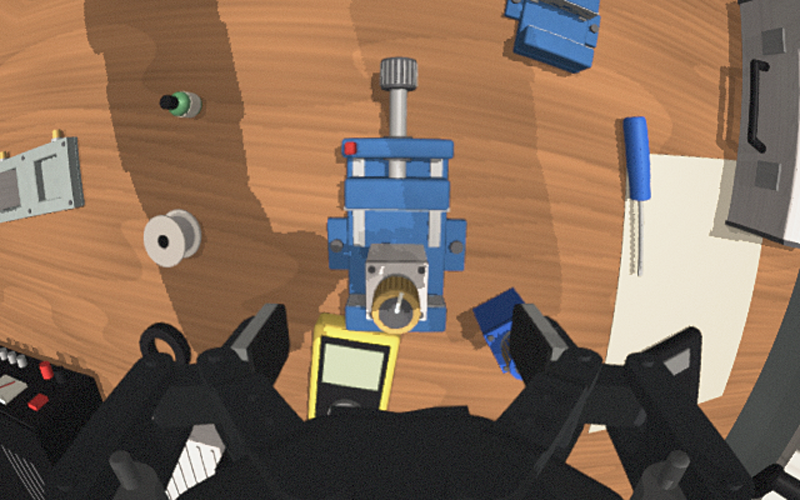

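The jaw is now open: the gap shows at (395,225), behind the can. The cap top is at (397,313) with the white line pointing up-right. The can lid is at (397,275), still standing square.

Run:
```python
from h import *
import pickle
f=pickle.load(open('w2.pkl','rb')); o=f['obs']
P=lambda u,v,z:onz(f,u/1.25,v/1.25,z)
c=P(397,312,.1157); m=R.from_quat(o['tcp_rot']).as_matrix()
print('cap',c,'tool shift',m.T@(c-o['eef_pos']))
print('top diam',np.linalg.norm(P(372,312,.1157)-P(421,312,.1157)))
tx,ty=m[:2,0],m[:2,1]; print('yaw',np.degrees(np.arctan2(tx[1],tx[0])))
d=P(398,311,.1157)-P(403,292,.1157); print('line yaw',np.degrees(np.arctan2(-d[1],-d[0])))
d=P(347,330,.05)-P(445,330,.05); print(np.degrees(np.arctan2(d[1],d[0]))+90)
```

```text
cap [0.61836763 0.24066571 0.1157    ] tool shift [-0.04534195 -0.00076826  0.1001458 ]
top diam 0.033699443635549296
yaw -171.73605740092964
line yaw 174.79931386342165
8.346632292787035
```

```bash
python3 -m inch '[[-0.025,-0.0008,0.01,0],[-0.020,0,0.01,0],[0,0,0.03,0],[0,0,0.03,0],[0,0,0.025,0],[0,0,0.015,0],[0,0,0.008,0],[0,0,0.004,0],[0,0,0,0],[0,0,0,0]]' 1
python3 -m inch '[[0,0,0,0],[0,0,0,0],[0,0,0,0],[0,0,0,0],[0,0,0,0],[0,0,0,0]]' -1 60
```

```text
time_s: 6.65
eef_pos: [0.6192, 0.2408, 0.0845]
tcp_rot: [-0.072, 0.997, 0.0, 0.001]
wrist_force: [0.2, 0.3, -0.5]
width: 0.0854
grip_force: 0.0
time_s: 7.25
eef_pos: [0.619, 0.2405, 0.0836]
tcp_rot: [-0.072, 0.997, -0.0, 0.0]
wrist_force: [0.3, -3.3, 4.0]
width: 0.0324
grip_force: 59.2
```

```bash
python3 -m inch '[[0,0,-0.002,0],[0,0,-0.004,0],[0,0,-0.008,0],[0,0,-0.014,0],[0,0,-0.02,0],[0,0,-0.02,0],[0,0,-0.02,0],[0,0,-0.02,0],[0,0,-0.014,0],[0,0,-0.008,0],[0,0,0,0]]'
python3 - <<'E'
from h import *
o=get_obs(); m=R.from_quat(o['tcp_rot']).as_matrix()
print(o['eef_pos'],o['wrist_force'],o['width'],np.degrees(np.arctan2(m[1,0],m[0,0])),m.T@(np.array([.573,-.200,.2])-o['eef_pos']))
f=grab('scene'); u,v=map(int,proj(f,[.619,.24,.19])); print(u,v); save(f,'s1.png',(u-60,v-50,u+60,v+50),4)
E
```

```text
time_s: 8.35
eef_pos: [0.6193, 0.2409, 0.2145]
tcp_rot: [-0.072, 0.997, 0.0, 0.001]
wrist_force: [0.5, 0.5, -4.0]
width: 0.0326
grip_force: 59.8
[0.61925438 0.24087614 0.21445266] [ 0.45657351  0.54813579 -4.02387508] 0.032631326643245855 -171.74210825180813 [ 0.1091208  -0.42966818  0.01407235]
424 187
```

View pics/s1.png

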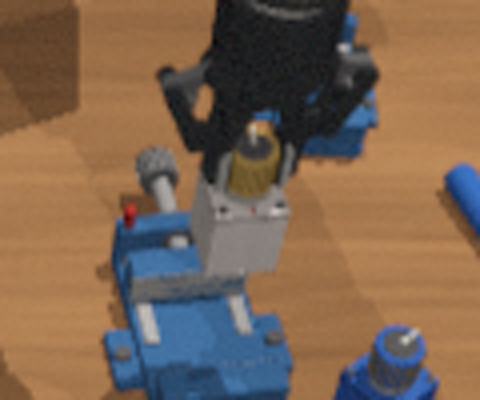

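The scene crop shows the can hanging straight from its cap at (253,165), clear of the vise.

```bash
python3 -m inch '[[0.002,-0.02,0,0],[0.004,-0.035,0,0],[0.0045,-0.045,0,0],[0.0045,-0.045,0,0],[0.0045,-0.045,0,0],[0.0045,-0.045,0,0],[0.0045,-0.045,0,0],[0.0045,-0.045,0,0],[0.0045,-0.045,0,0],[0.004,-0.035,0,-1.5],[0.002,-0.02,0,-1.5],[0,0,0,0]]'
python3 -m inch '[[0,0,0,0],[0,0,0,0]]'
python3 - <<'E'
from h import *
import pickle
f=grab('wrist'); save(f,'w3.png',None,1.25); pickle.dump(f,open('w3.pkl','wb'))
print(proj(f,[.573,-.2,.02]))
E
```

```text
time_s: 9.6
eef_pos: [0.6363, -0.1895, 0.2119]
tcp_rot: [-0.097, 0.995, 0.0, -0.001]
wrist_force: [0.6, 0.1, -3.4]
width: 0.0329
grip_force: 60.6
time_s: 9.8
eef_pos: [0.637, -0.1856, 0.2129]
tcp_rot: [-0.098, 0.995, 0.0, -0.0]
wrist_force: [0.6, -0.5, -3.2]
width: 0.0327
grip_force: 60.6
(np.float64(317.0193989640898), np.float64(116.7468188664689))
```

View pics/w3.png

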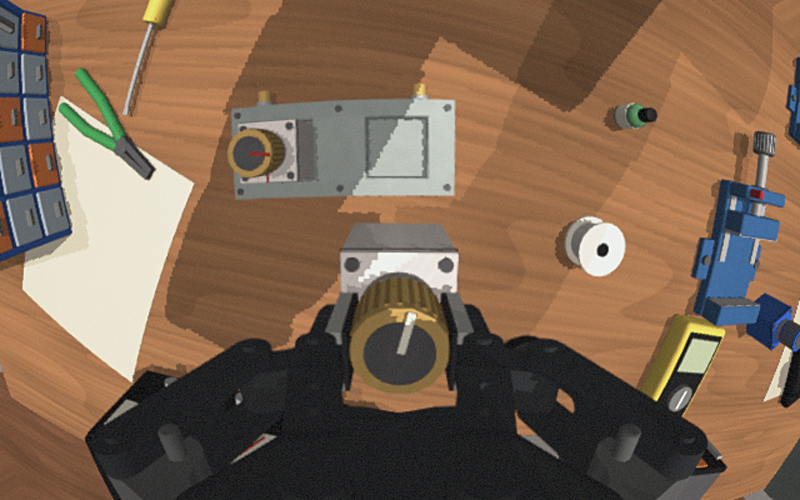

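The picture shows the empty pocket at (397,147), with corners (366,116), (428,116), (428,178) and (365,178). The held can's lid edge is level from (340,250) to (459,250), and the fitted cap is at (258,153).

Run:
```python
from h import *
import pickle
f=pickle.load(open('w3.pkl','rb')); o=f['obs']; m=R.from_quat(o['tcp_rot']).as_matrix()
P=lambda q,z:onz(f,q[0]/1.25,q[1]/1.25,z)
ty=np.degrees(np.arctan2(m[1,0],m[0,0]))%360; print('tool yaw',ty,o['eef_pos'])
C=np.array([P(q,.02) for q in((366,116),(428,116),(428,178),(365,178))])
print('sides',np.linalg.norm(C-np.roll(C,-1,0),axis=1)); c=C.mean(0)
yaw=lambda d:np.degrees(np.arctan2(d[1],d[0]))%360
print('pocket',c,'yaw x',yaw(C[0]-C[3]),yaw(C[1]-C[2]),'y',yaw(C[1]-C[0])-90,yaw(C[2]-C[3])-90)
B=np.array([P(q,.02) for q in((235,107),(455,100),(456,194),(234,198))])
print('base',B.mean(0)[:2],np.linalg.norm(B-np.roll(B,-1,0),axis=1),'yaw y',yaw(B[1]-B[0])-90,yaw(B[2]-B[3])-90)
b=np.radians(11.8); print('pocket from base',B.mean(0)[:2]+.05*np.array([-np.sin(b),np.cos(b)]))
zl=o['eef_pos'][2]-.0056
L=[P(q,zl) for q in((340,250),(459,250))]; print('lid edge',[m.T@(l-o['eef_pos']) for l in L],np.linalg.norm(L[1]-L[0]))
print('cap top',m.T@(P((401,352),zl+.0375)-o['eef_pos']))
print('shift',m.T@(c-o['eef_pos']))
```

```text
tool yaw 191.26243616599967 [ 0.63702499 -0.18558471  0.21289536]
sides [0.05294669 0.05393183 0.05460158 0.05395954]
pocket [ 0.57365692 -0.19947035  0.02      ] yaw x 189.91266455842853 191.67022057417083 y 11.218019722132794 11.234165582945948
base [ 0.58289774 -0.24746599] [0.19629008 0.0824175  0.20295544 0.08419848] yaw y 11.087535578830256 11.566408363856283
pocket from base [ 0.57267293 -0.19852262]
lid edge [array([ 0.0251329 , -0.02304155,  0.0056033 ]), array([0.02513976, 0.02458072, 0.00562876])] 0.04762228496195069
cap top [ 0.00084194  0.0012195  -0.03189884]
shift [ 0.06473984 -0.00134542  0.19293493]
```

```bash
python3 -m inch '[[0.01,-0.002,0,0],[0.02,0,0,0],[0.02,0,0.01,0],[0.0137,0,0.02,0],[0,0,0.03,0],[0,0,0.03,0],[0,0,0.02,0],[0,0,0.008,0],[0,0,0,0],[0,0,0,0]]'
python3 - <<'E'
from h import *
import pickle
f=grab('wrist'); pickle.dump(f,open('w4.pkl','wb')); save(f,'w4.png',(150,60,490,330),2.2)
o=f['obs'];m=R.from_quat(o['tcp_rot']).as_matrix(); print(o['eef_pos'],m.T@(np.array([.5735,-.1994,.02])-o['eef_pos']))
E
```

```text
time_s: 10.85
eef_pos: [0.5758, -0.2004, 0.0964]
tcp_rot: [-0.098, 0.995, -0.0, 0.001]
wrist_force: [-0.9, 0.4, -4.2]
width: 0.0328
grip_force: 60.5
[ 0.57584568 -0.20044209  0.09644812] [0.00218568 0.00153187 0.07644461]
```

View pics/w4.png

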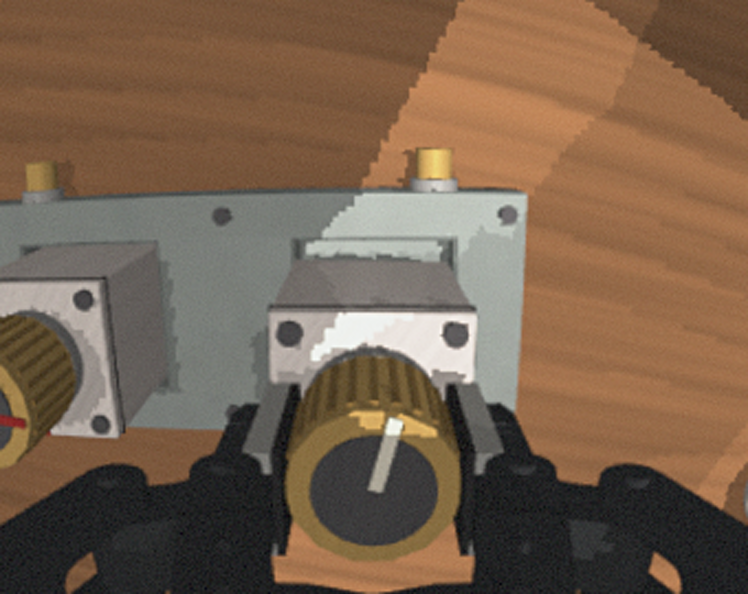

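The picture shows the pocket's near rim running from (294,238) to (457,238), just in front of the can's lower edge. The lid edge runs from (270,308) to (475,308).

Run:
```python
from h import *
import pickle
f=pickle.load(open('w4.pkl','rb')); o=f['obs']; m=R.from_quat(o['tcp_rot']).as_matrix()
z=o['eef_pos'][2]
T=lambda q,h:(m.T@(onz(f,150+q[0]/2.2,60+q[1]/2.2,h)-o['eef_pos']))[:2]
print('pocket edge',T((294,238),.02),T((457,238),.02))
print('can bottom',T((285,262),z-.0656),T((462,262),z-.0656))
print('lid',T((270,308),z-.0056),T((475,308),z-.0056))
print(onz(f,150+(508)/2.2,60+214/2.2,.02))
```

```text
pocket edge [ 0.02916549 -0.0249869 ] [0.02920507 0.02829582]
can bottom [ 0.02339831 -0.02675228] [0.02342742 0.02870642]
lid [ 0.0251378  -0.02266954] [0.02516025 0.02391348]
[ 0.53047928 -0.16363261  0.02      ]
```

```bash
python3 -m inch '[[0.0017,0.001,0,0],[0,0,0.004,0],[0,0,0.004,0],[0,0,0.003,0],[0,0,0.003,0],[0,0,0.002,0],[0,0,0,0]]'
```

```text
time_s: 11.6
eef_pos: [0.5732, -0.1999, 0.0789]
tcp_rot: [-0.098, 0.995, 0.0, -0.0]
wrist_force: [-1.2, 0.1, -3.7]
width: 0.0327
grip_force: 60.5
```

```bash
python3 -m inch '[[0,0,0.002,0],[0,0,0.002,0],[0,0,0.0015,0],[0,0,0.001,0],[0,0,0.0005,0],[0,0,0.0005,0],[0,0,0,0],[0,0,0,0]]'
```

```text
time_s: 12.4
eef_pos: [0.5734, -0.1999, 0.0719]
tcp_rot: [-0.098, 0.995, -0.0, 0.0]
wrist_force: [-0.0, -0.4, -3.7]
width: 0.0327
grip_force: 60.5
```

```bash
python3 -m inch '[[0,0,0.0005,0],[0,0,0.0005,0],[0,0,0.0005,0],[0,0,0,0],[0,0,0,0]]'
```

```text
time_s: 12.9
eef_pos: [0.5738, -0.2004, 0.0713]
tcp_rot: [-0.098, 0.995, -0.001, 0.001]
wrist_force: [-2.5, -2.2, 9.4]
width: 0.0327
grip_force: 61.8
```

```bash
python3 -m inch '[[0,0,0,4],[0,0,0.0001,8],[0,0,0.0001,8],[0,0,0.0001,8],[0,0,0.0001,8],[0,0,0.0001,8],[0,0,0.0001,8],[0,0,0.0001,8],[0,0,0.0001,8],[0,0,0.0001,8],[0,0,0.0001,8],[0,0,0,4]]'
cat > s.py <<'E'
from h import *
o=get_obs(); m=R.from_quat(o['tcp_rot']).as_matrix()
print('yaw',np.degrees(np.arctan2(m[1,0],m[0,0]))%360,'j6',np.degrees(o['joint_pos'][5]),'torque',o['ft_torque'],o['wrist_force'],'j6 eff',o['joint_efforts'][5],o['eef_pos'])
E
python3 s.py
```

```text
time_s: 14.1
eef_pos: [0.574, -0.2004, 0.0704]
tcp_rot: [0.623, 0.782, 0.0, 0.001]
wrist_force: [-2.3, -1.4, 8.8]
width: 0.0326
grip_force: 61.6
yaw 102.92741854136737 j6 57.84173223901799 torque [-0.26027105  0.29491884  0.04149006] [-2.30774238 -1.3654663   8.82397861] j6 eff -0.27687638998031616 [ 0.57402615 -0.20035787  0.0703727 ]
```

```bash
for i in 1; do python3 -m inch '[[0,0,0.0001,6],[0,0,0.0001,6],[0,0,0.00005,5],[0,0,0,0]]' >/dev/null; python3 s.py; python3 -m inch '[[0,0,0.0001,5],[0,0,0.0001,5],[0,0,0.00005,5],[0,0,0,0]]' >/dev/null; python3 s.py; done
```

```text
yaw 86.0437290009298 j6 74.72195225015484 torque [-0.44256723  0.30863243 -0.03367738] [-1.94200179 -1.51178148  9.72669763] j6 eff 1.8558655679225922 [ 0.57402058 -0.20046787  0.07016766]
yaw 71.04637403044862 j6 89.71732066351618 torque [-0.53003993  0.39823748 -0.11724777] [-3.01096031 -2.71027683  9.84319599] j6 eff 1.8149540573358536 [ 0.57404635 -0.20053723  0.06999387]
```

```bash
python3 -m inch '[[0,0,0.00005,5],[0,0,0.00005,5],[0,0,0.00005,5],[0,0,0,0]]' >/dev/null; python3 s.py; python3 -m inch '[[0,0,0.00005,5],[0,0,0.00005,5],[0,0,0.00005,5],[0,0,0,0]]' >/dev/null; python3 s.py
```

```text
yaw 56.056623295266654 j6 104.71690749485862 torque [-0.16962204  0.23086819 -0.0744057 ] [-1.35467341  0.35429425  9.67958074] j6 eff 1.814822182059288 [ 0.5740751  -0.20025203  0.069768  ]
yaw 41.05618406571935 j6 119.71633283508298 torque [-0.21226784  0.37787841 -0.05938302] [-1.87289665 -0.39748014  9.59792479] j6 eff 1.8149680271744728 [ 0.5740192  -0.20030443  0.06960206]
```

```bash
python3 -m inch '[[0,0,0.00005,5],[0,0,0.00005,5],[0,0,0,0]]' >/dev/null; python3 s.py; python3 -m inch '[[0,0,0.00005,5],[0,0,0.00005,5],[0,0,0,0]]' >/dev/null; python3 s.py
```

```text
yaw 31.054777358117175 j6 129.71647575540632 torque [-0.29927514  0.43707877 -0.0801031 ] [-2.39304562 -0.45495019  9.11779761] j6 eff 1.8047204241156578 [ 0.57397207 -0.20032267  0.0694845 ]
yaw 21.063635898945986 j6 139.71109849296585 torque [-0.3606178   0.45029742  0.00730506] [-1.82068281 -0.32844614  9.31001621] j6 eff 1.9284392148256302 [ 0.57397806 -0.20030337  0.06937461]
```

```bash
python3 -m inch '[[0,0,0.00005,4],[0,0,0.00005,4],[0,0,0,0]]' >/dev/null; python3 s.py
python3 - <<'E'
from h import *
f=grab('wrist'); save(f,'w5.png',(150,60,490,330),2.2)
E
```

```text
yaw 13.134767079810182 j6 147.63812853189202 torque [-0.2938175   0.4475273   0.70592059] [-2.94404559 -0.59985877  9.36495272] j6 eff 2.2359906882047653 [ 0.5739963  -0.20035624  0.06927695]
```

View pics/w5.png

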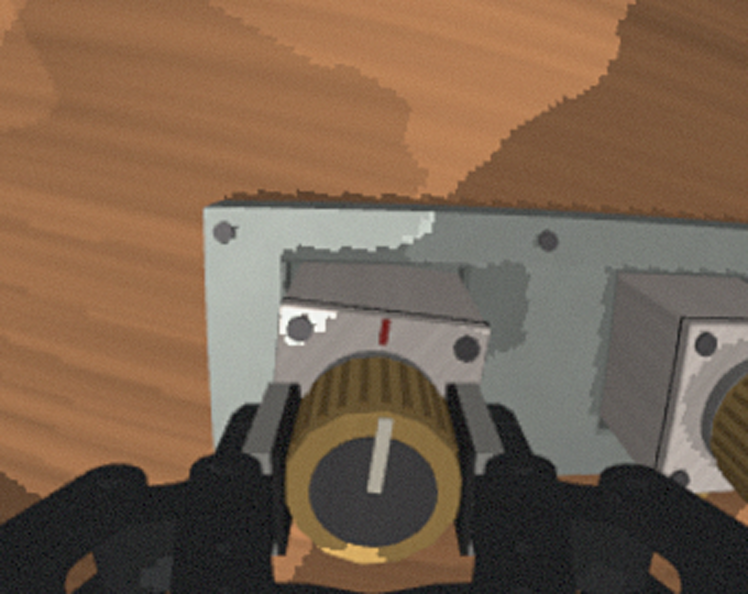

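Torque jumped to 0.71 N m. In the crop, the white line (375,490)–(385,420) lines up with the red lid mark at (385,333), so the cap is bottomed. Now I'll back off.

```bash
python3 -m inch '[[0,0,0,-4],[0,0,-0.0001,-8],[0,0,-0.0001,-8],[0,0,-0.0001,-8],[0,0,-0.0001,-8],[0,0,-0.0001,-8],[0,0,-0.0001,-8],[0,0,-0.0001,-8],[0,0,-0.0001,-8],[0,0,-0.0001,-8],[0,0,-0.0001,-8],[0,0,0,-6]]' >/dev/null
python3 -m inch '[[0,0,0,0],[0,0,0,0]]'; python3 s.py
python3 - <<'E'
from h import *
import pickle
f=grab('wrist'); save(f,'w6.png',(150,60,490,330),2.2); pickle.dump(f,open('w6.pkl','wb'))
E
```

```text
time_s: 18.05
eef_pos: [0.5739, -0.2003, 0.0703]
tcp_rot: [0.621, 0.784, 0.0, 0.001]
wrist_force: [-2.3, -1.3, 9.5]
width: 0.0325
grip_force: 61.5
yaw 103.26202805058668 j6 57.5101969819788 torque [-0.12000145  0.49727458  0.08271781] [-2.25805563 -1.30460149  9.49018829] j6 eff -0.19174612127244473 [ 0.57392996 -0.20027103  0.07027239]
```

View pics/w6.png

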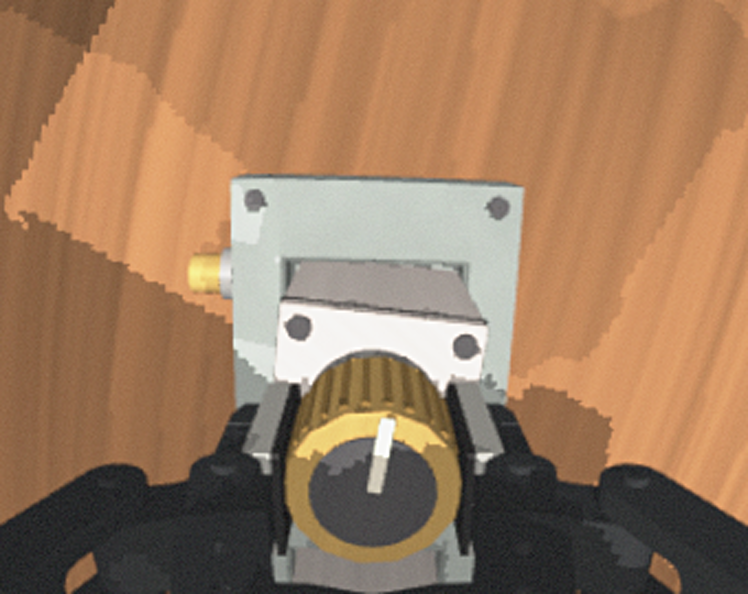

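The picture shows the lid edge from (282,299) to (487,322), and the white line from (375,492) to (389,420).

Run:
```python
from h import *
import pickle
f=pickle.load(open('w6.pkl','rb')); o=f['obs']; m=R.from_quat(o['tcp_rot']).as_matrix(); z6=o['eef_pos'].copy()
for n,zt,ct in(('w5',.0693,.102),('w6',z6[2],.103)):
    o['eef_pos'][2]=zt
    im=cv2.imread(f'pics/{n}.png'); 
    T=lambda q,h:(m.T@(onz(f,150+(q[0]+.5)/2.2-.5,60+(q[1]+.5)/2.2-.5,h)-o['eef_pos']))[:2]
    hs=cv2.cvtColor(im,cv2.COLOR_BGR2HSV); k=np.zeros(im.shape[:2],np.uint8); cv2.circle(k,(375,490),75,255,-1); k[495:]=0
    k&=cv2.inRange(hs,(0,0,125),(179,70,255))
    N,l,s,c=cv2.connectedComponentsWithStats(k); 
    j=min((i for i in range(1,N) if s[i,4]>200),key=lambda i:abs(c[i][0]-381)+abs(c[i][1]-455))
    p=np.argwhere(l==j)[:,::-1]; w=np.array([T(q,ct) for q in p[::5]])
    vx=cv2.fitLine(w.astype(np.float32),cv2.DIST_HUBER,0,.0001,.0001).ravel()[:2]; a=np.degrees(np.arctan2(vx[1],vx[0])); a=(a+90)%180-90
    # lid edge: strongest vertical gradient along columns
    g=cv2.GaussianBlur(cv2.cvtColor(im,cv2.COLOR_BGR2GRAY),(5,5),0).astype(float); E=[]
    for u in range(295,475,4):
        y0=int(299+(u-282)*.118); d=g[y0-14:y0+18,u]; gr=d[4:]-d[:-4]; E.append((u,y0-14+gr.argmax()+2))
    L=np.array([T(q,.066) for q in E]); e=cv2.fitLine(L.astype(np.float32),cv2.DIST_HUBER,0,.0003,.0001).ravel()[:2]; b=np.degrees(np.arctan2(e[0],-e[1]))
    b=(b+90)%180-90
    print(n,'line',a,s[j],'lid',b,'diff',a-b,'line x/y perp', w.mean(0), 'eye lid ends',T((282,299),.066),T((487,322),.066), 'resid',np.ptp(L@np.array([-e[1],e[0]])))
```

```text
w5 line 8.788277 [ 368  418   25   75 1065] lid 5.947708 diff 2.8405685 line x/y perp [0.0086508  0.00104087] eye lid ends [ 0.0282781  -0.02039198] [0.02290444 0.02553978] resid 0.0014410969038189392
w6 line 9.662331 [ 367  418   29   76 1251] lid 6.8228455 diff 2.8394852 line x/y perp [0.00859814 0.00118667] eye lid ends [ 0.02802345 -0.02052526] [0.02261393 0.02571308] resid 0.0006495571687069948
```

The line-to-lid angle is 2.84° in both views after the 90° turn back. So the cap is a quarter turn off its stop, and the can is seated and held.

```bash
python3 -c "
from cell import r
print(r.sign_off())"
```

```text
the job is handed in; nothing more can be done
None
```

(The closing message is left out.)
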